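Flip the job markers on the carving bench

ROBOT

A 7-joint arm with a two-finger parallel gripper is mounted at the origin on the work surface. World frame = base frame: x ahead of the robot, y to its left, z up, the work surface at z = 0. Lengths are in m, angles in rad, forces in N, time in s.
With the tool pointing down it reaches from about 0.4 to 0.85 m from the base axis. Payload 4.5 kg.
Tool frame: the origin (TCP) lies between the finger pads; the fingertips stand 11 mm ahead of it and the grasp point (between the pads) lies 8 mm behind it (r.nose_length is the distance from the TCP to the fingertips, in m); z points along the fingers, y is the line along which they close (so a half turn about z gives the same grasp; the last joint's range is limited). The gripper opens to 88 mm and grips with 3 to 60 N. Pads are 18 mm wide; open, the fingers measure 123 mm over their backs; the gripper's body (75 mm by 187 mm) begins 45 mm behind the grasp point.
Start: joints at [1.342, 0.689, -0.195, 1.565, 0.157, 0.902, -0.215], TCP at [0.162, -0.604, 0.25] pointing down, gripper open.
Joint ranges: [-3.01, 3.01], [-0.46, 2.08], [-1.47, 1.51], [0.13, 2.56], [-1, 4.14], [0.04, 2.09], [-2.66, 2.66]. Speed limits (rad/s): [2.57, 2.57, 3.14, 3.14, 3.14, 3.14, 3.14].

INTERFACE

Orientations are given as a unit quaternion [x, y, z, w].
In Python, from plant import get_state, snapshot, camera_model, r gives the robot as it stands.
- The arm moves only by the shell command python3 -m inch 'ROWS' [FORCE]. ROWS is text: rows parted by semicolons, each of 7 numbers parted by spaces: the opening, from -1 (shut) to 1 (fully open), then the shift along the tool's x, y, z in m, then the turn, a rotation vector about the tool's x, y, z in rad. A call has 1 to 20 rows; each row shifts and turns the commanded pose from where the row before left it, along the tool's axes as they then stand; what a row does not reach is not made up. A row lasts 1/12 s, in which the tool goes at most 41.7 mm and 7.16 degrees, less where a joint would pass 70% of its speed; a pose out of reach is approached as far as the arm can. A call is refused whole if a number of a shift passes 0.0417 or a number of a turn 0.125, either way. A call with a gripper value outside its range is refused whole. The fingers move at their own pace and stop on an object; FORCE is the grip in N (left out, the last holds). Time passes only in rows, so rows that do not move let the fingers close. It gives the time, the measured TCP pose, the force, the opening and the grip force at its end, in the units of the state.
- get_state(): the state, without advancing time (a new reading comes with each control period).
- snapshot(name): name is "scene" or "top" or "wrist"; returns (picture, depth): 400x640x3 uint8, red, green, blue; 400x640 float32, m along the optical axis (not along the pixel's ray), 0 where there is no reading.
- camera_model(name): a dict with "intrinsics" (3x3 intrinsics, pixels), "dist" ([k1, k2, p1, p2, k3] as OpenCV has them; the pictures are not rectified), "view" (4x4, takes a point from world to camera coordinates). Camera axes: x right, y down, z forward; pixel columns grow to the right and rows downward; lengths in m; the calibration is good to about 2 mm. A picture is of the moment at which its call begins: read the wrist's pose just before it. camera_model takes no time and is no camera call; for the wrist camera it gives the pose at the moment of the call.
- r.finish_job(): hands the job in; it is judged then, once.
The state is a dict: "clock": time; "q": joint angles; "qd": joint speeds; "joint_torque": joint torques, N m; "tool_pos": TCP position; "eef_rot": TCP orientation; "contact_force": force on the tool from outside, world axes, zero at the start; "moment": the same for the moment, N m; "opening": opening from 0.0 (shut) to 1.0 (fully open); "finger_force": force on a finger pad.
Only numpy, scipy, OpenCV 4.12 (cv2) and the standard library are available. Lean on these libraries where they do the work, as an engineer would, in place of code of your own. Each camera call takes 0.05 s, during which the arm holds its last target. There are 200 camera calls.

TASK

The job of the round marker is finished and the fir-tree job comes next. With a fingertip under its free edge, gently flip the round marker over its pivot so that it lies flat on the other side with its plain face up; then flip the fir-tree marker over in the same way so that it lies flat with its studded face up. Do not pinch or force the markers, leave the house-shaped marker lying as it is, and do not move anything else on the bench.

Things in the scene. Friction and masses are not known exactly. Their poses are not given: they have to be found in the camera images.
- marker_block: fixed wooden beam, 280 mm along its x, 44 mm wide along its y, 80 mm tall (foot 300 x 70 x 12 mm); origin under its centre. A steel axle runs along its x, 88 mm above the bench. Three wooden marker paddles sit on it side by side, 85 mm apart, order varies. Each lies level on the beam; its outer 58 mm overhangs to one side, with clear air below (underside 84 mm above the bench).
- round_marker (a joint): hinge of the round marker: wooden disc 66 mm across on a short neck, 8 mm thick, about 50 g. 0 = level to the beam's +y side, plain face up; 1.57 = upright; 3.14 = level to the beam's -y side, brass-studded face up; stops at both ends. Swings freely, lightly damped: past upright it falls over by itself in about 1 s. Starts at 3.14.
- round_pivot (a point): point on the axle (88 mm above the bench), at the middle of the round marker's width; it does not move
- round_edge (a point): middle of the round marker's free edge, at half its thickness, 80 mm from its pivot; it swings with the marker
- tree_marker (a joint): hinge of the tree marker: stepped fir outline, steps 66, 50, 34 mm wide, the 34 mm top at the free edge, 8 mm thick, about 50 g. 0 = level to the beam's +y side, plain face up; 1.57 = upright; 3.14 = level to the beam's -y side, brass-studded face up; stops at both ends. Swings freely, lightly damped: past upright it falls over by itself in about 1 s. Starts at 0.
- tree_pivot (a point): point on the axle (88 mm above the bench), at the middle of the tree marker's width; it does not move
- tree_edge (a point): middle of the tree marker's free edge, at half its thickness, 80 mm from its pivot; it swings with the marker
- house_marker (a joint): hinge of the house marker: house outline 52 mm wide, pointed gable at the free edge, 8 mm thick, about 50 g. 0 = level to the beam's +y side, plain face up; 1.57 = upright; 3.14 = level to the beam's -y side, brass-studded face up; stops at both ends. Swings freely, lightly damped: past upright it falls over by itself in about 1 s. Starts at 0.
- house_pivot (a point): point on the axle (88 mm above the bench), at the middle of the house marker's width; it does not move
- house_edge (a point): middle of the house marker's free edge, at half its thickness, 80 mm from its pivot; it swings with the marker
- tall_tree: carved wooden fir tree, upright, 140 mm tall, 60 mm across; origin under its foot. Bystander.
- mid_tree: carved wooden fir tree, upright, 110 mm tall, 54 mm across; origin under its foot. Bystander.
- mug: white mug, 80 mm across, 90 mm tall; origin under its centre. Bystander.
- gouge: carving gouge lying flat, wooden handle 90 mm long and 22 mm thick along its -x, steel blade 100 mm along its +x; origin on the bench between them. Bystander.
- stub: round wooden turning stub, 44 mm across, 36 mm tall; origin under its centre. Bystander.
- offcut: wooden offcut 70 x 30 x 22 mm; origin under its centre. Bystander.
- tin: blue tin box with brass lid, 114 x 154 x 64 mm; origin under its centre. Bystander.

How it is judged:
On the way, in this order (a step that is already met when the one before it is completed fails the run):
1. the round marker lies flat with its plain face up while the fir-tree marker has not been flipped yet (value of joint round_marker below 0.12 rad and value of joint tree_marker below 0.3 rad), for 0.2 s.
2. the fir-tree marker lies flat with its studded face up (value of joint tree_marker above 3.02 rad and value of joint round_marker below 0.12 rad), for 0.2 s.
At the end, for the whole second after the job is handed in: The round marker lies flat (within 0.12 rad) with its plain face up, the fir-tree marker lies flat with its studded face up, the house marker lies as at the start, and all three are at rest (all of step 2 and value of joint house_marker below 0.12 rad and velocity of joint round_marker between -0.05 and 0.05 rad/s and velocity of joint tree_marker between -0.05 and 0.05 rad/s and velocity of joint house_marker between -0.05 and 0.05 rad/s); the robot touches nothing.
It fails at once if the house-shaped marker is swung up (by more than 0.25 rad) (value of joint house_marker above 0.25 rad).
It fails at once if a marker is pinched or forced (more than 30 N) (contact force between any of the fingers, the arm and round_marker above 30 N or contact force between any of the fingers, the arm and tree_marker above 30 N or contact force between any of the fingers, the arm and house_marker above 30 N).
It fails at once if something else on the bench is moved, lifted or knocked over (by more than 20 mm) (distance of any of tall_tree, mid_tree, mug, gouge, stub, offcut, tin from where it was at the start of the episode above 0.02 m).
It also fails if it takes over 58 s, if anything falls off the work surface, if the arm or the gripper's body presses on something with over 40 N, if the wrist force passes 120 N, or if a joint passes its speed limit or range.

## Working session

There is one attempt and no reset: what is moved stays moved. The work goes in short steps, Python scripts to look and compute and a shell command to move; the robot and the scene stay as the last step left them, time stands still between calls to the robot, and variables do not carry over. Pictures are saved under pics/ and viewed, at most 10 in all, crops included, and the job is handed in when it is done.

```bash
mkdir -p pics; ls; python3 - <<'E'
from plant import *
import cv2,numpy as np
s=get_state();print(s)
for n in("scene","top"):
    p,d=snapshot(n);cv2.imwrite(f"pics/{n}0.png",p[:,:,::-1]);np.save(f"pics/{n}0.npy",d)
    m=camera_model(n);print(n,m)
E
```

```text
pics
{'clock': 0.0, 'q': array([ 1.34181442,  0.68998258, -0.19449184,  1.56631162,  0.15731256,
        0.90247442, -0.21507008]), 'qd': array([ 1.25908059e-03, -2.08920921e-04,  1.04182707e-03,  9.55372620e-04,
       -7.00845604e-05, -4.27994264e-04,  7.75551206e-04]), 'joint_torque': array([-3.99291930e-04, -5.27555215e+01, -1.26682129e+00, -1.53427058e+01,
       -5.25901839e-02,  6.58555131e-03,  1.64054172e-04]), 'tool_pos': array([ 0.16214307, -0.60299172,  0.24891895]), 'eef_rot': array([ 9.91373605e-01,  1.31063265e-01, -1.90240422e-04, -8.71960096e-04]), 'contact_force': array([ 0.12197325, -0.13389532, -0.09887028]), 'moment': array([-0.05534104, -0.03887201,  0.02572943]), 'finger_force': 0.0, 'opening': 0.9999716032770054}
scene {'intrinsics': array([[397.83956068,   0.        , 321.71971408],
       [  0.        , 397.83956068, 194.46765132],
       [  0.        ,   0.        ,   1.        ]]), 'dist': array([-0.05419131,  0.        ,  0.        ,  0.        ,  0.        ]), 'view': array([[ 0.58477121,  0.81119633,  0.00177347, -0.34913861],
       [ 0.53146076, -0.3814633 , -0.75633009, -0.24872209],
       [-0.61285568,  0.44322259, -0.65418778,  1.48533715],
       [ 0.        ,  0.        ,  0.        ,  1.        ]])}
top {'intrinsics': array([[465.04801381,   0.        , 327.48789519],
       [  0.        , 465.04801381, 201.20125331],
       [  0.        ,   0.        ,   1.        ]]), 'dist': array([-0.08036845,  0.        ,  0.        ,  0.        ,  0.        ]), 'view': array([[ 0.01116428, -0.99993061, -0.00376004,  0.00546405],
       [-0.99067697, -0.01055023, -0.13582277,  0.61166714],
       [ 0.13577368,  0.00524135, -0.99072602,  1.37151089],
       [ 0.        ,  0.        ,  0.        ,  1.        ]])}
```

View pics/scene0.png

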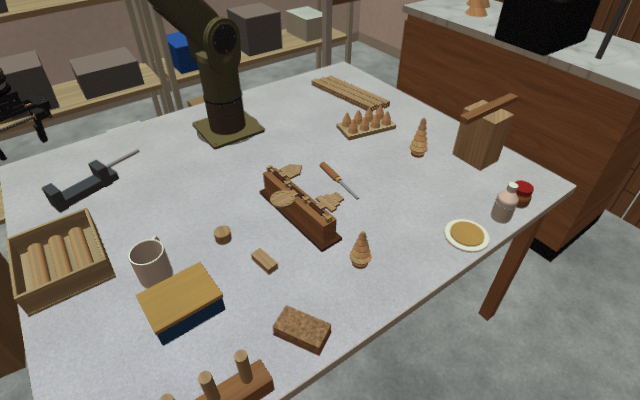

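View pics/top0.png

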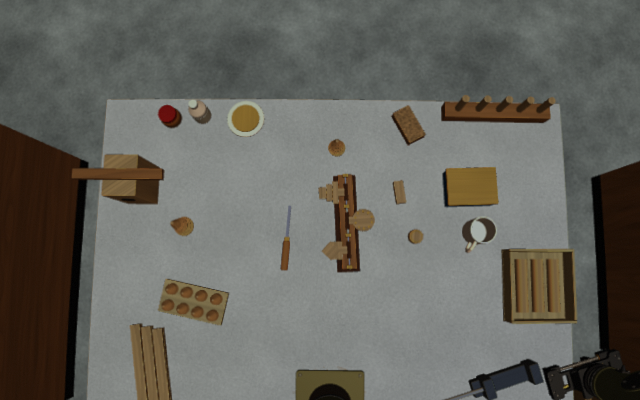

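The top view shows the block at about (346,222). The round marker points right at (363,219), the tree marker left at (328,191) and the house marker left at (333,250). I'll enlarge this and measure.

```bash
python3 - <<'E'
import cv2
p=cv2.imread("pics/top0.png")
cv2.imwrite("pics/crop.png",cv2.resize(p[160:280,270:430],None,fx=5,fy=5,interpolation=cv2.INTER_CUBIC))
E
cat > h.py <<'E'
from plant import *
import numpy as np,cv2
from scipy.spatial.transform import Rotation as R
def at(n,px,z,m=None):
    "pixel -> world point on plane of height z"
    m=m or camera_model(n)
    u=cv2.undistortPoints(np.array([[px]],float),m["intrinsics"],m["dist"])[0,0]
    V=m["view"];d=V[:3,:3].T@[u[0],u[1],1];c=-V[:3,:3].T@V[:3,3]
    return c+d*(z-c[2])/d[2]
def totool(v): return R.from_quat(get_state()["eef_rot"]).inv().apply(v)
E
```

```text
(no output)
```

View pics/crop.png

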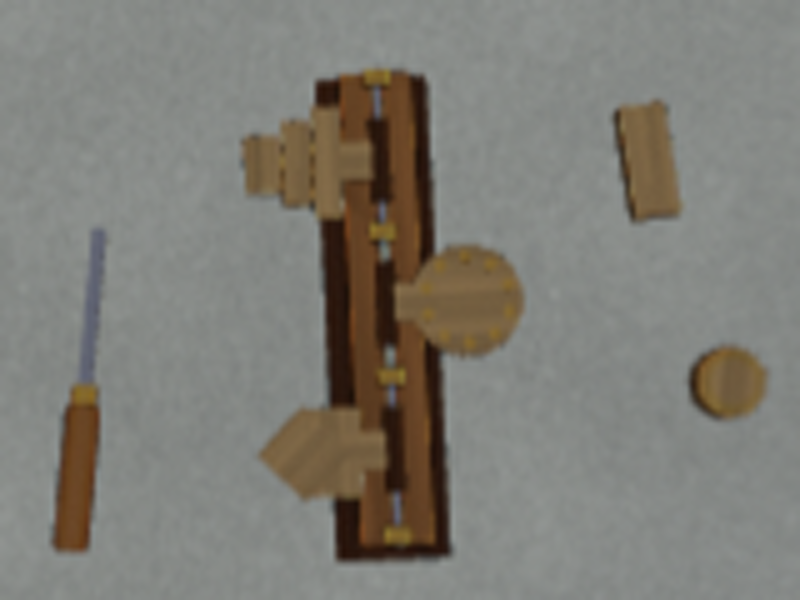

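```bash
python3 - <<'E'
from h import *
c=lambda x,y:(270+x/5-.4,160+y/5-.4)
P={}
for n,p,z in [("axlefar",(377,77),.088),("axlenear",(398,536),.088),("roundedge",(523,300),.092),("treeedge",(243,165),.092),("housetip",(260,455),.092),("stub",(729,382),.036),("offcut",(650,160),.022),("gougetip",(98,230),.01),("gougeend",(70,550),.02)]:
    P[n]=at("top",c(*p),z);print(n,P[n].round(3))
P["ttop"]=at("top",(336,147),.1);print(P["ttop"].round(3))
a=P["axlefar"]-P["axlenear"];L=np.linalg.norm(a);a/=L;mid=(P["axlefar"]+P["axlenear"])/2
print(L,mid.round(3),np.degrees(np.arctan2(a[1],a[0])))
for n in("roundedge","treeedge","housetip"):
    d=P[n]-mid;print(n,"along",(d@a).round(4),"perp",(d[1]*a[0]-d[0]*a[1]).round(4))
print(r.nose_length,totool([0,0,-1]),R.from_quat(get_state()["eef_rot"]).as_matrix().round(3))
E
```

```text
axlefar [ 0.684 -0.039  0.088]
axlenear [ 0.415 -0.053  0.088]
roundedge [ 0.552 -0.125  0.092]
treeedge [0.63  0.039 0.092]
housetip [0.46  0.027 0.092]
stub [ 0.509 -0.255  0.036]
offcut [ 0.647 -0.211  0.022]
gougetip [0.601 0.131 0.01 ]
gougeend [0.404 0.143 0.02 ]
[ 0.766 -0.012  0.1  ]
0.2697364411132084 [ 0.549 -0.046  0.088] 2.9381418220304854
roundedge along -0.0015 perp -0.0789
treeedge along 0.0847 perp 0.0812
housetip along -0.0852 perp 0.0778
0.011 [1.28548686e-04 1.60569433e-03 9.99998703e-01] [[ 0.966  0.26  -0.001]
 [ 0.26  -0.966  0.002]
 [-0.    -0.002 -1.   ]]
```

```bash
python3 -m inch '-1 0 0 0 0 0 -0.1236;-1 0 0 0 0 0 -0.1236;-1 0 0 0 0 0 -0.1236;-1 0 0 0 0 0 -0.1236;-1 0 0 0 0 0 -0.1236;-1 0 0 0 0 0 -0.1236;-1 0 0 0 0 0 -0.1236;-1 0 0 0 0 0 -0.1236;-1 0 0 0 0 0 -0.1236;-1 0 0 0 0 0 -0.1236;-1 0 0 0 0 0 -0.1236;-1 0 0 0 0 0 0'; python3 - <<'E'
from h import *
s=get_state();print(s["q"].round(2),R.from_quat(s["eef_rot"]).as_matrix().round(3))
print(totool(np.array([.552,-.24,.25])-s["tool_pos"]))
E
```

```text
clock: 1.1
tool_pos: [0.1619, -0.6033, 0.2491]
eef_rot: [0.688, 0.726, 0.0, -0.0]
contact_force: [-0.0, -1.3, 0.3]
opening: 0.119
finger_force: 0.0
[ 1.55  0.74 -0.58  1.55  0.46  0.99  0.89] [[-0.054  0.999 -0.   ]
 [ 0.999  0.054  0.001]
 [ 0.001  0.    -1.   ]]
[ 0.34158789  0.40924743 -0.00046014]
```

```bash
python3 -m inch '-1 0.0228 0.0273 0 0 0 0;-1 0.0228 0.0273 0 0 0 0;-1 0.0228 0.0273 0 0 0 0;-1 0.0228 0.0273 0 0 0 0;-1 0.0228 0.0273 0 0 0 0;-1 0.0228 0.0273 0 0 0 0;-1 0.0228 0.0273 0 0 0 0;-1 0.0228 0.0273 0 0 0 0;-1 0.0228 0.0273 0 0 0 0;-1 0.0228 0.0273 0 0 0 0;-1 0.0228 0.0273 0 0 0 0;-1 0.0228 0.0273 0 0 0 0;-1 0.0228 0.0273 0 0 0 0;-1 0.0228 0.0273 0 0 0 0;-1 0.0228 0.0273 0 0 0 0;-1 0 0 0 0 0 0'
python3 -m inch '-1 0 0 0 0 0.1122 0;-1 0 0 0 0 0.1122 0;-1 0 0 0 0 0.1122 0;-1 0 0 0 0 0.1122 0;-1 0 0 0 0 0.1122 0;-1 0 0 0 0 0.1122 0;-1 0 0 0 0 0.1122 0;-1 0 0 0 0 0 0;-1 0 0 0 0 0 0'; python3 - <<'E'
from h import *
s=get_state();print(s["q"].round(2),R.from_quat(s["eef_rot"]).as_matrix().round(3))
print(totool(np.array([.552,-.24,.25])-s["tool_pos"]))
E
```

```text
clock: 2.43
tool_pos: [0.5597, -0.2321, 0.2503]
eef_rot: [0.686, 0.728, 0.004, 0.0]
contact_force: [0.5, 1.2, 1.4]
opening: 0.01
finger_force: 0.0
clock: 3.18
tool_pos: [0.5531, -0.242, 0.2475]
eef_rot: [0.638, 0.668, 0.263, -0.278]
contact_force: [0.6, 1.4, 0.6]
opening: 0.008
finger_force: 0.0
[ 0.97  1.05 -0.82  1.26 -0.03  1.38  0.4 ] [[-0.031  0.999 -0.036]
 [ 0.707  0.048  0.706]
 [ 0.707 -0.004 -0.707]]
[ 0.00315829 -0.00097748 -0.00031118]
```

```bash
python3 -m inch '-1 -0.015 0.002 0.016 0 0 0;-1 -0.015 0.002 0.016 0 0 0;-1 -0.015 0.001 0.016 0 0 0;-1 0 0 0 0 0 0;-1 0 0 0.025 0 0 0;-1 0 0 0.025 0 0 0;-1 0 0 0.025 0 0 0;-1 0 0 0.025 0 0 0;-1 0 0 0 0 0 0;-1 0 0 0 0 0 0'; python3 - <<'E'
from h import *
import cv2
s=get_state();print(s["q"].round(2))
print(totool(np.array([.552,-.120,.058])-s["tool_pos"]))
p,d=snapshot("top");cv2.imwrite("pics/top1.png",cv2.resize(p[130:290,260:470,::-1],None,fx=3.5,fy=3.5))
E
```

```text
clock: 4.02
tool_pos: [0.5553, -0.1665, 0.1152]
eef_rot: [0.635, 0.671, 0.263, -0.277]
contact_force: [0.5, -0.8, 0.0]
opening: 0.008
finger_force: 0.0
[ 0.91  1.18 -0.79  1.46  0.03  1.05  0.42]
[-0.00739959 -0.00080657  0.07343444]
```

View pics/top1.png

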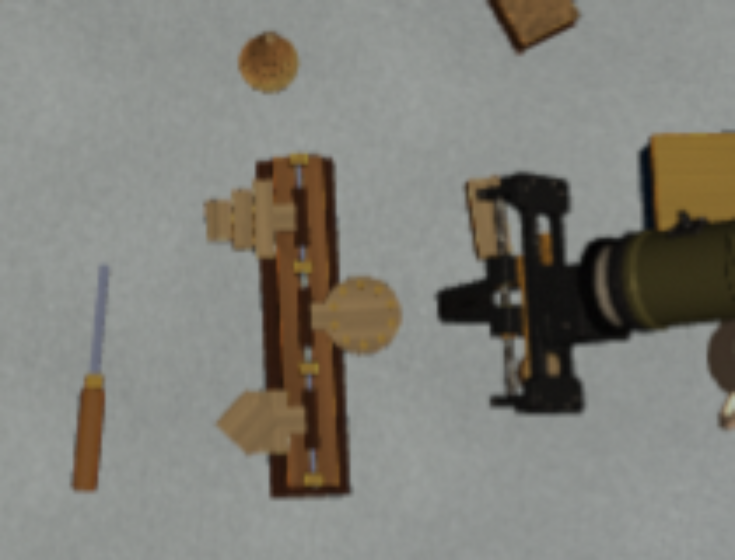

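The tip at (440,305) points at the disc's edge at (400,315), and everything around it is clear. Next I'll slide it under.

```bash
python3 -m inch '-1 -0.0074 0 0.012 0 0 0;-1 0 0 0.02 0 0 0;-1 0 0 0.02 0 0 0;-1 0 0 0.02 0 0 0;-1 0 0 0 0 0 0;-1 0 0 0 0 0 0'
```

```text
clock: 4.57
tool_pos: [0.5527, -0.1226, 0.0571]
eef_rot: [0.636, 0.67, 0.263, -0.277]
contact_force: [-0.7, -0.4, 0.4]
opening: 0.005
finger_force: 0.0
```

```bash
python3 -m inch '-1 0.0064 0 -0.0064 0 0 0;-1 0.0064 0 -0.0064 0 0 0;-1 0.0064 0 -0.0064 0 0 0;-1 0.0064 0 -0.0064 0 0 0;-1 0.0064 0 -0.0064 0 0 0;-1 0 0 0 0 0 0;-1 0 0 0 0 0 0'; python3 - <<'E'
from h import *
import cv2
p,d=snapshot("top");p2,d=snapshot("scene")
a=cv2.resize(p[130:290,260:470,::-1],(420,320));b=cv2.resize(p2[140:260,240:380,::-1],(373,320))
cv2.imwrite("pics/c2.png",np.hstack([a,b]))
E
```

```text
clock: 5.15
tool_pos: [0.5531, -0.1227, 0.1033]
eef_rot: [0.636, 0.67, 0.264, -0.277]
contact_force: [-0.6, -0.3, 0.5]
opening: 0.005
finger_force: 0.2
```

View pics/c2.png

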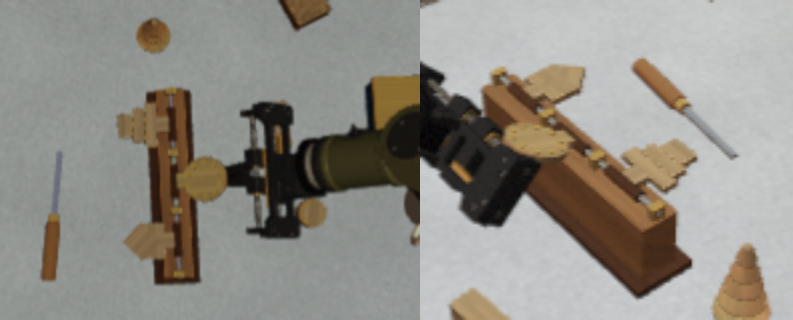

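The disc, at (205,180) on the left and (537,138) on the right, is tilted up with the fingertip under its edge. I'll keep following the arc.

```bash
python3 -m inch '-1 0.0088 0 0.0016 0 0 0;-1 0.0088 0 0.0016 0 0 0;-1 0.0088 0 0.0016 0 0 0;-1 0.0088 0 0.0016 0 0 0;-1 0.0088 0 0.0016 0 0 0;-1 0.0088 0 0.0016 0 0 0;-1 0.0088 0 0.0016 0 0 0;-1 0.0088 0 0.0016 0 0 0;-1 0.0055 0 0.0035 0 0 0;-1 0.0055 0 0.0035 0 0 0;-1 0.0055 0 0.0035 0 0 0;-1 0.0055 0 0.0035 0 0 0;-1 0 0 0 0 0 0;-1 0 0 0 0 0 0'
python3 -m inch '-1 0 0 -0.02 0 0 0;-1 0 0 -0.03 0 0 0;-1 0 0 -0.03 0 0 0;-1 0 0 -0.03 0 0 0;-1 0 0 -0.02 0 0 0;-1 0 0 0 0 0 0;-1 0 0 0 0 0 0'; python3 - <<'E'
from h import *
import cv2
p,d=snapshot("top");p2,d=snapshot("scene")
a=cv2.resize(p[130:290,260:470,::-1],(420,320));b=cv2.resize(p2[140:260,240:380,::-1],(373,320))
cv2.imwrite("pics/c3.png",np.hstack([a,b]))
E
```

```text
clock: 6.42
tool_pos: [0.5481, -0.0377, 0.1487]
eef_rot: [0.636, 0.67, 0.263, -0.278]
contact_force: [-0.4, -0.1, -0.2]
opening: 0.008
finger_force: 0.0
clock: 7.0
tool_pos: [0.5532, -0.1306, 0.2404]
eef_rot: [0.637, 0.67, 0.264, -0.277]
contact_force: [0.1, 0.7, -0.4]
opening: 0.003
finger_force: 0.0
```

View pics/c3.png

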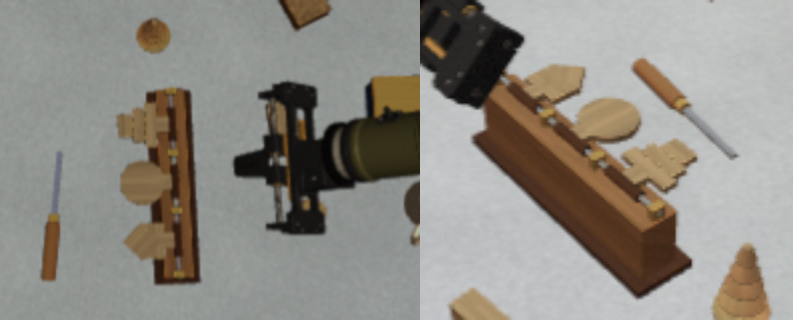

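The round marker now lies flat with its plain face up, at (147,183). I'll raise the tool and tilt it the other way for the fir tree.

```bash
python3 -m inch '-1 0.0235 0 -0.0235 0 0 0;-1 0.0235 0 -0.0235 0 0 0;-1 0.0235 0 -0.0235 0 0 0;-1 0 0 0 0 -0.1122 0;-1 0 0 0 0 -0.1122 0;-1 0 0 0 0 -0.1122 0;-1 0 0 0 0 -0.1122 0;-1 0 0 0 0 -0.1122 0;-1 0 0 0 0 -0.1122 0;-1 0 0 0 0 -0.1122 0;-1 0 0 0 0 0 0;-1 0 0 0 0 0 0'; python3 - <<'E'
from h import *
s=get_state();print(s["q"].round(2),R.from_quat(s["eef_rot"]).as_matrix().round(3))
print(totool(np.array([.630,.154,.33])-s["tool_pos"]))
E
```

```text
clock: 8.1
tool_pos: [0.5524, -0.1269, 0.3397]
eef_rot: [0.686, 0.727, 0.0, -0.002]
contact_force: [-0.3, -0.5, 0.5]
opening: 0.003
finger_force: 0.0
[ 0.51  0.56 -0.61  1.61  0.35  1.09 -0.14] [[-0.058  0.998 -0.002]
 [ 0.998  0.058  0.002]
 [ 0.003 -0.002 -1.   ]]
[0.27587543 0.09373538 0.01020404]
```

```bash
python3 -m inch '-1 0.0307 0.0104 0 0 0 0;-1 0.0307 0.0104 0 0 0 0;-1 0.0307 0.0104 0 0 0 0;-1 0.0307 0.0104 0 0 0 0;-1 0.0307 0.0104 0 0 0 0;-1 0.0307 0.0104 0 0 0 0;-1 0.0307 0.0104 0 0 0 0;-1 0.0307 0.0104 0 0 0 0;-1 0.0307 0.0104 0 0 0 0;-1 0 0 0 0 -0.1122 0;-1 0 0 0 0 -0.1122 0;-1 0 0 0 0 -0.1122 0;-1 0 0 0 0 -0.1122 0;-1 0 0 0 0 -0.1122 0;-1 0 0 0 0 -0.1122 0;-1 0 0 0 0 -0.1122 0;-1 0 0 0 0 0 0;-1 0 0 0 0 0 0'; python3 - <<'E'
from h import *
s=get_state();print(s["q"].round(2),R.from_quat(s["eef_rot"]).as_matrix().round(3))
print(totool(np.array([.630,.154,.178])-s["tool_pos"]))
E
```

```text
clock: 9.6
tool_pos: [0.632, 0.1502, 0.3372]
eef_rot: [0.636, 0.671, -0.265, 0.275]
contact_force: [0.5, -0.4, 0.8]
opening: 0.004
finger_force: 0.0
[-0.49  0.85 -0.26  1.21  0.78  1.67 -0.82] [[-0.04   0.999  0.032]
 [ 0.707  0.051 -0.706]
 [-0.706 -0.006 -0.708]]
[ 0.11526669 -0.00086424  0.10990475]
```

```bash
python3 -m inch '-1 0.0288 -0.001 0.0275 0 0 0;-1 0.0288 -0.001 0.0275 0 0 0;-1 0.0288 -0.001 0.0275 0 0 0;-1 0.0288 -0.001 0.0275 0 0 0;-1 0 0 0 0 0 0;-1 0 0 0.025 0 0 0;-1 0 0 0.025 0 0 0;-1 0 0 0.025 0 0 0;-1 0 0 0.02 0 0 0;-1 0 0 0 0 0 0;-1 0 0 0 0 0 0'; python3 - <<'E'
from h import *
import cv2
s=get_state();print(s["q"].round(2))
print(totool(np.array([.631,.034,.058])-s["tool_pos"]))
p,d=snapshot("top");p2,d=snapshot("scene")
a=cv2.resize(p[130:290,230:440,::-1],(420,320));b=cv2.resize(p2[140:260,240:380,::-1],(373,320))
cv2.imwrite("pics/c4.png",np.hstack([a,b]))
E
```

```text
clock: 10.52
tool_pos: [0.6327, 0.085, 0.1161]
eef_rot: [0.638, 0.668, -0.263, 0.277]
contact_force: [0.7, 0.2, 0.9]
opening: 0.005
finger_force: 0.0
[-0.41  1.07 -0.23  1.45  0.9   1.3  -1.09]
[ 0.0050366  -0.00421755  0.0770484 ]
```

View pics/c4.png

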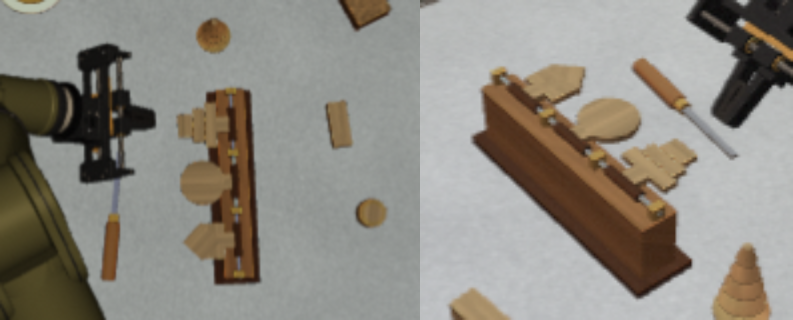

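The tip at (155,118) faces the tree marker's edge at (178,125). It sits a few mm too far along +x, so I'll trim that while sliding under.

```bash
python3 -m inch '-1 0.005 -0.008 0.013 0 0 0;-1 0 0 0.021 0 0 0;-1 0 0 0.021 0 0 0;-1 0 0 0.021 0 0 0;-1 0 0 0 0 0 0;-1 0 0 0 0 0 0'
```

```text
clock: 11.12
tool_pos: [0.6266, 0.0374, 0.0575]
eef_rot: [0.637, 0.67, -0.263, 0.277]
contact_force: [0.7, -0.2, 0.1]
opening: 0.005
finger_force: 0.0
```

```bash
python3 -m inch '-1 -0.0064 0 -0.0064 0 0 0;-1 -0.0064 0 -0.0064 0 0 0;-1 -0.0064 0 -0.0064 0 0 0;-1 -0.0064 0 -0.0064 0 0 0;-1 -0.0064 0 -0.0064 0 0 0;-1 0 0 0 0 0 0;-1 0 0 0 0 0 0'; python3 - <<'E'
from h import *
import cv2
p,d=snapshot("top");p2,d=snapshot("scene")
a=cv2.resize(p[130:290,230:440,::-1],(420,320));b=cv2.resize(p2[140:260,240:380,::-1],(373,320))
cv2.imwrite("pics/c5.png",np.hstack([a,b]))
E
```

```text
clock: 11.7
tool_pos: [0.6266, 0.037, 0.1029]
eef_rot: [0.637, 0.67, -0.263, 0.278]
contact_force: [-0.1, 0.2, -0.0]
opening: 0.006
finger_force: 0.1
```

View pics/c5.png

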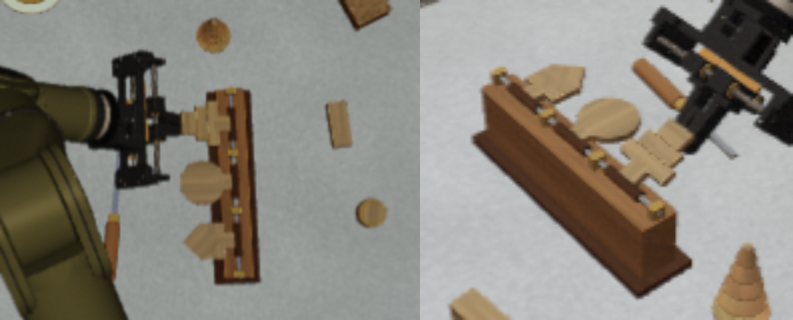

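The tree marker, at (205,123) and (655,145), is tilting up with the fingertip under its edge. The round and house markers are still flat, so I'll carry on along the arc.

```bash
python3 -m inch '-1 -0.0088 0 0.0016 0 0 0;-1 -0.0088 0 0.0016 0 0 0;-1 -0.0088 0 0.0016 0 0 0;-1 -0.0088 0 0.0016 0 0 0;-1 -0.0088 0 0.0016 0 0 0;-1 -0.0088 0 0.0016 0 0 0;-1 -0.0088 0 0.0016 0 0 0;-1 -0.0088 0 0.0016 0 0 0;-1 -0.006 0 0.004 0 0 0;-1 -0.006 0 0.004 0 0 0;-1 -0.006 0 0.004 0 0 0;-1 -0.006 0 0.004 0 0 0;-1 0 0 0 0 0 0;-1 0 0 0 0 0 0'
python3 -m inch '-1 0 0 -0.02 0 0 0;-1 0 0 -0.03 0 0 0;-1 0 0 -0.03 0 0 0;-1 0 0 -0.03 0 0 0;-1 0 0 -0.02 0 0 0;-1 0 0 0 0 0 0;-1 0 0 0 0 0 0'; python3 - <<'E'
from h import *
import cv2
p,d=snapshot("top");p2,d=snapshot("scene")
a=cv2.resize(p[130:290,230:440,::-1],(420,320));b=cv2.resize(p2[140:260,240:380,::-1],(373,320))
cv2.imwrite("pics/c6.png",np.hstack([a,b]))
E
```

```text
clock: 12.97
tool_pos: [0.6304, -0.051, 0.1483]
eef_rot: [0.636, 0.67, -0.264, 0.277]
contact_force: [-0.3, 0.3, 0.5]
opening: 0.007
finger_force: 0.0
clock: 13.55
tool_pos: [0.626, 0.0426, 0.2402]
eef_rot: [0.636, 0.671, -0.263, 0.278]
contact_force: [0.8, 0.2, -0.5]
opening: 0.004
finger_force: 0.0
```

View pics/c6.png

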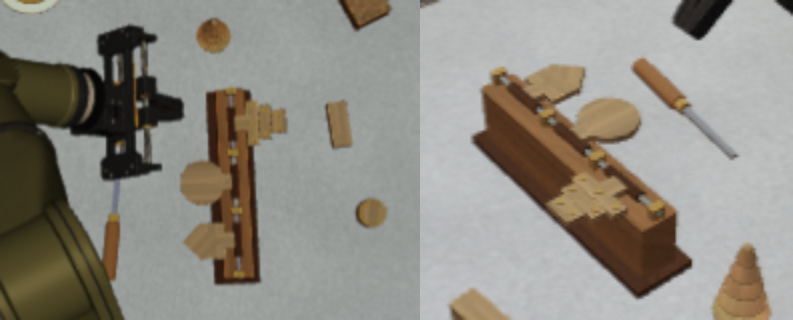

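The tree marker lies flat on the other side, studs up, at (263,122) and (588,195). The round and house markers are unchanged and the arm is clear. I'll let it settle for a second, then hand in.

```bash
python3 -m inch '-1 0 0 -0.02 0 0 0;-1 0 0 0 0 0 0;-1 0 0 0 0 0 0;-1 0 0 0 0 0 0;-1 0 0 0 0 0 0;-1 0 0 0 0 0 0;-1 0 0 0 0 0 0;-1 0 0 0 0 0 0;-1 0 0 0 0 0 0;-1 0 0 0 0 0 0;-1 0 0 0 0 0 0;-1 0 0 0 0 0 0' && python3 -c "
from plant import r
print(r.finish_job())"
```

```text
clock: 14.65
tool_pos: [0.6251, 0.0557, 0.2544]
eef_rot: [0.636, 0.67, -0.263, 0.278]
contact_force: [-0.0, 0.3, -0.6]
opening: 0.003
finger_force: 0.0
the job is handed in; nothing more can be done
None
```

I flipped the round marker to plain face up, then the fir-tree marker to studded face up, and handed the job in at about 14.7 s; in the last pictures both lie flat, the house marker is as it was and nothing nearby has moved, but no verdict was returned.

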